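# Clamp a glass bottle with a smooth ball knob

### The job

Lift the amber bottle that stands behind the clamp's fixed jaw over it, stand it upright in the open gap between the jaws, and let go of it. Then turn the clamp's smooth black ball knob clockwise (seen from above) until the jaws hold the bottle firmly, pressing it with about 10 N (at least 5 N); it is glass, so never press it against the fixed jaw with more than 18 N. Let go of the knob, and leave the things round about where they stand.

Things in the scene. Friction and masses are not known exactly. Their poses are not given: they have to be found in the camera images.
- bottle_center (a point): Centre (half-way up) of the loose amber bottle with a ribbed white screw cap that is to be clamped: body 41 mm across, 85 mm tall in all, this point 42.5 mm above its underside; z axis up. The cap is 30 mm across, the top 18 mm, and does not turn; carry the bottle by cap or body. About 0.08 kg. It starts on the clamp's plate, behind the fixed jaw.
- nest (a point): Point on top of the clamp's plate, 50 mm above the bench, under the axis of a bottle that is home in the fixed jaw. Axes as clamp. A bottle set down 2 to 7 mm to the -x side of this point stands clear of both jaws, as the open gap has 10 to 34 mm of play at the start; closing the moving jaw then slides it home.
- knob_center (a point): Centre of the smooth black 40 mm ball of the knob, 131 mm above the bench, on its upright turning axis, which never moves. A 12 mm stem is below; the collar on the gear housing is 45 mm below this point, with free space all round the ball. The ball is slippery (friction about 0.4): pads must reach down past this height, or they slide off upwards.
- clamp: Clamp on a fixed aluminium plate, 264 (x) by 84 (y) mm, its top 50 mm above the bench on four legs; origin on the bench under the bottle's parking spot, z up. Along its x axis: knob on a grey gear housing (52 x 64 x 30 mm) at x = -196 mm, then the moving jaw, the nest at -88 mm, the fixed V jaw, the parking spot at 0. Tall cabinet on its -y side, hose arch on its +y side.
- gearbox (a point): Centre of the gear housing's top, under the knob. Knob: clockwise from above drives the moving jaw to the clamp's +x by 15 mm per radian (pinion and rack). It turns against an even friction of about 0.3 N m, stays where it is left, and has 1.0 to 2.7 rad of clockwise turn left at the start; touching the seated bottle takes 0.7 to 2.3 rad of it.
- jaw_line (a point): Point on the line along which the moving jaw slides (it does not move with the jaw). The jaw's black rubber pad, 46 mm wide, 6 to 32 mm above the plate, is sprung: it gives from 6 N on, then adds 3 N per mm, or 45 N per radian of knob. Knob torque: 0.3 N m while free, a sudden step to about 0.39 when the pad bears on the seated bottle, 0.45 at 10 N.
- fixed_jaw: Fixed steel jaw: block 66 mm wide, 36 mm tall above the plate, reaching 40 mm to the +x side of the nest, with a 120 degree V that faces the clamp's -x and centres the bottle. Origin at the nest point, axes as clamp. Its force on the bottle is the press force. Held still, the knob's friction may read with either sign; the rise with the press, 0.015 N m per N, shows all the same.
- vial: Bystander: a smaller amber bottle, 29 mm wide, 56 mm tall, origin at its underside, near the front corner of the tall fixed cabinet (more than 0.6 m high) that stands to the right; coming from the robot's right, the arm must be drawn in to pass that corner.
- big_amber: Bystander: a larger amber bottle, 62 mm wide, 128 mm tall, origin at its underside. It stands under a fixed stiff hose that rises from the bench 0.3 m ahead of the robot and 0.06 m to its left and arches forward 0.55 to 0.8 m up: keep the arm to the right of it.
- timer: Bystander: a white bench timer, 26 x 64 x 60 mm, origin at its underside.

How it is judged:
By the outcome, as a careful person would: the job done as asked, in the order asked, and still so for the second after the job is handed in, with the robot touching nothing.
It also fails if it takes over 64 s, if anything falls off the work surface, if the arm or the gripper's body presses on something with over 40 N, if the wrist force passes 120 N, or if a joint passes its speed limit or range.

### The arm

A 7-joint arm with a two-finger parallel gripper is mounted at the origin on the work surface; the furniture and walls round the work are solid. World frame = base frame: x ahead of the robot, y to its left, z up, the work surface at z = 0. Lengths are in m, angles in rad, forces in N, time in s.
With the tool pointing down it reaches from about 0.425 to 0.875 m from the base axis. Payload 9.9 kg.
Tool frame: the origin (TCP) lies at the very end of the fingers, on their centre line; the grasp point (between the pads) lies 19 mm behind it; z points along the fingers, y is the line along which they close (so a half turn about z gives the same grasp; the last joint's range is limited). The gripper opens to 85 mm and grips with 20 to 120 N. Pads are 22 mm wide; open, the fingers measure 114 mm over their backs; the gripper's body (76 mm by 85 mm) begins 54 mm behind the grasp point. The pads swing forward as they close: fully open they stand 13 mm farther back than shut.
Start: joints at [1.202, 0.576, 0.025, 1.437, -0.015, 1.129, -0.057], TCP at [0.19, -0.648, 0.231] pointing down, gripper open.
Joint ranges: [-2.76, 2.76], [-0.34, 2.15], [-1.52, 1.57], [0.19, 2.46], [-1.09, 4.23], [0.17, 1.99], [-2.82, 2.82]. Speed limits (rad/s): [2.22, 2.22, 3.01, 3.01, 3.14, 3.14, 3.14].

### API

Orientations are given as a 3x3 rotation matrix whose columns are the frame's x, y, z axes.
In Python, from bench import manip, vision gives the robot as it stands.
- The arm moves only by the tool move_arm, never from a script. Its argument "moves" is a list of rows, each a list of 3 entries, a list of its own where there are three numbers: the shift along the tool's x, y, z in mm, then the turn about the tool's z in degrees, then the gripper's target within -1 to 1 (shut at 1, half-way at 0, fully open at -1). In form: [[[tx, ty, tz], twist, gripper], ...]. A call has 1 to 10 rows; each row shifts and turns the commanded pose from where the row before left it, along the tool's axes as they then stand; what a row does not reach is not made up. A row lasts 1/12 s, in which the tool goes at most 41.7 mm and 7.16 degrees, less where a joint would pass 70% of its speed; a pose out of reach is approached as far as the arm can. A call with a gripper value outside its range is refused whole. The fingers move at their own pace and stop on an object; "newtons" is the grip in N (left out, the last holds). Time passes only in rows, so rows that do not move let the fingers close. It gives the time, the measured TCP pose, the force, the opening and the grip force at its end, in the units of the state.
- manip.read_state(): the state, without advancing time (a new reading comes with each control period).
- vision.read_camera(name): name is "side" or "top" or "wrist"; returns the picture (400x640x3 uint8, red, green, blue); there is no depth.
- vision.camera_info(name): a dict with "fovy" (degrees; the focal length in pixels is half the picture's height over the tangent of half this angle, whatever the lens; pixels are square), "cx", "cy" (the principal point, pixels), "pose" (4x4, takes a point from camera to world coordinates). Camera axes: x right, y down, z forward; pixel columns grow to the right and rows downward; lengths in m; the calibration is good to about 2 mm. The wrist camera is an equidistant fisheye: a pixel r from the principal point sees the ray r / f radians off the axis. A picture is of the moment at which its call begins: read the wrist's pose just before it. camera_info takes no time and is no camera call; for the wrist camera it gives the pose at the moment of the call.
- manip.close_job(): hands the job in; it is judged then, once.
The state is a dict: "time_s": time; "joints": joint angles; "joint_vel": joint speeds; "tau": joint torques, N m; "tcp_pos": TCP position; "ee_rot": TCP orientation; "force": force on the tool from outside, world axes, zero at the start; "torque": the same for the moment, N m; "width": finger opening in m; "gripper_force": force on a finger pad.
Only numpy, scipy, OpenCV 4.12 (cv2) and the standard library are available. Lean on these libraries where they do the work, as an engineer would, in place of code of your own. Each camera call takes 0.05 s, during which the arm holds its last target. There are 200 camera calls.

## Working session

There is one attempt and no reset: what is moved stays moved. The work goes in short steps, Python scripts to look and compute and a tool call to move; the robot and the scene stay as the last step left them, time stands still between calls to the robot, and variables do not carry over. Pictures are saved under pics/ and viewed, at most 10 in all, crops included, and the job is handed in when it is done.

Besides the shell and the picture viewer there is one more tool, called after ">>>" in YAML: its name, and indented under it one key for each argument. move_arm: Moves the arm, as the interface text tells. Its arguments: {"type":"object","properties":{"moves":{"type":"array","items":{"type":"array"}},"newtons":{"type":"number"}},"required":["moves"]}

```bash
mkdir -p pics; ls; cat > h.py <<'E'
import numpy as np, cv2
from bench import manip, vision
def snap(n,f):
    i=vision.camera_info(n); im=vision.read_camera(n)
    cv2.imwrite('pics/'+f, np.ascontiguousarray(im[:,:,::-1])); return im,i
def ray(i,u,v):
    h=400; f=h/2/np.tan(np.radians(i['fovy'])/2); P=np.array(i['pose'])
    a,b=(u-i['cx'])/f,(v-i['cy'])/f
    if i.get('wrist'):
        r=np.hypot(a,b); d=np.array([a*np.sin(r)/r,b*np.sin(r)/r,np.cos(r)]) if r>0 else np.array([0,0,1.])
    else: d=np.array([a,b,1.])
    d=P[:3,:3]@d; return P[:3,3],d/np.linalg.norm(d)
def onz(i,u,v,z):
    o,d=ray(i,u,v); return o+d*(z-o[2])/d[2]
def tri(r1,r2):
    (o1,d1),(o2,d2)=r1,r2
    A=np.stack([d1,-d2],1); s=np.linalg.lstsq(A,o2-o1,rcond=None)[0]
    p,q=o1+d1*s[0],o2+d2*s[1]; return (p+q)/2,np.linalg.norm(p-q)
E
python3 - <<'E'
from h import *
s=manip.read_state(); print(s)
for n in ['side','top','wrist']:
    im,i=snap(n,n+'0.png'); print(n,{k:(np.round(v,4).tolist() if k=='pose' else v) for k,v in i.items()})
E
```

```text
pics
{'time_s': 0.0, 'joints': array([ 1.20219942,  0.57648336,  0.02480729,  1.43792639, -0.01497049,
        1.12903358, -0.05649356]), 'joint_vel': array([-0.00080613,  0.00094466,  0.00085446,  0.00164063, -0.00016622,
        0.00220843,  0.00046334]), 'tau': array([ 5.74243149e-04, -7.65750003e+01,  2.25040711e+00, -2.85958099e+01,
        1.54095038e-02,  1.25997161e-02, -1.27185652e-05]), 'tcp_pos': array([ 0.18953223, -0.64735094,  0.23046814]), 'ee_rot': array([[ 9.59695159e-01,  2.81042509e-01, -5.56468797e-04],
       [ 2.81043044e-01, -9.59693878e-01,  1.57098240e-03],
       [-9.25268623e-05, -1.66405589e-03, -9.99998611e-01]]), 'force': array([-0.10608879, -0.2415159 , -0.32494027]), 'torque': array([ 0.08831106, -0.08370646, -0.00535384]), 'gripper_force': 0.0, 'width': 0.08521559279043077}
side {'fovy': 53.66669715359101, 'cx': 318.9996142309476, 'cy': 197.7940104747931, 'pose': [[-0.9345, -0.1763, 0.3092, 0.2403], [-0.3552, 0.4031, -0.8434, 0.6366], [0.024, -0.898, -0.4393, 0.4657], [0.0, 0.0, 0.0, 1.0]]}
top {'fovy': 42.359910888823215, 'cx': 325.3825404197453, 'cy': 196.3033406450675, 'pose': [[0.0112, -0.983, 0.1832, 0.3398], [-0.9996, -0.0158, -0.0239, -0.0666], [0.0264, -0.1828, -0.9828, 1.0702], [0.0, 0.0, 0.0, 1.0]]}
wrist {'fovy': 65.70646984690485, 'cx': 318.6592688835645, 'cy': 196.89901172133375, 'pose': [[0.2799, -0.9168, -0.2847, 0.2632], [-0.96, -0.2678, -0.0814, -0.6257], [-0.0016, 0.2961, -0.9551, 0.3717], [0.0, 0.0, 0.0, 1.0]]}
```

View pics/top0.png

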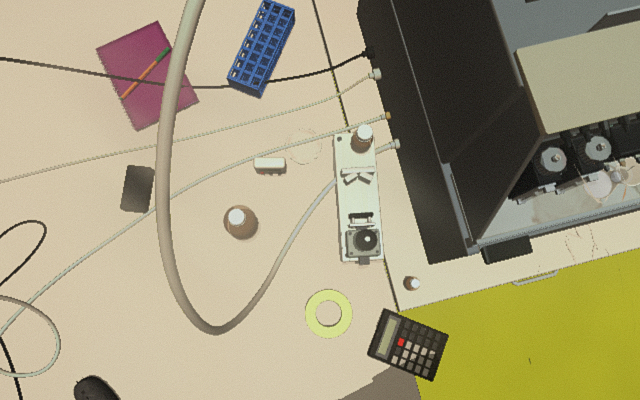

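View pics/side0.png

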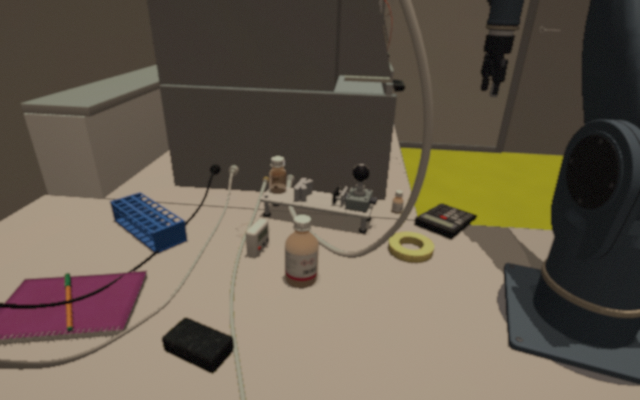

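The top view shows the bottle cap at about (365,131), V jaw (357,175), knob ball (368,238), vial (411,284) and the cabinet's front corner at (430,262). In the side view the cap is at about (278,161), the ball at (361,172).

```bash
python3 - <<'E'
from h import *
t=cv2.imread('pics/top0.png');s=cv2.imread('pics/side0.png')
a=cv2.resize(t[115:295,320:440],None,fx=3.3,fy=3.3,interpolation=cv2.INTER_CUBIC)
b=cv2.resize(s[145:240,245:415],None,fx=4.6/2*1,fy=4.6/2,interpolation=cv2.INTER_CUBIC)
c=np.zeros((600,796,3),np.uint8);c[:594,:396]=a[:594,:396];c[:b.shape[0],400:400+b.shape[1]]=b
cv2.imwrite('pics/crop1.png',c)
it=vision.camera_info('top');is_=vision.camera_info('side')
for n,p in dict(corner=(430,262),topc=(470,240),vial=(411,284),edge=(398,150),big=(237,216),timer=(270,163)).items(): print(n,onz(it,*p,0).round(3))
print(onz(it,470,240,.6).round(3),'hose',[onz(it,u,v,.6).round(3).tolist() for u,v in((165,180),(215,330),(280,270))])
print(tri(ray(it,365,131),ray(is_,278,161)),tri(ray(it,368,238),ray(is_,361,172)))
E
```

```text
corner [ 0.404 -0.311  0.   ]
topc [ 0.451 -0.396  0.   ]
vial [ 0.359 -0.271  0.   ]
edge [ 0.643 -0.248  0.   ]
big [0.495 0.091 0.   ]
timer [0.609 0.026 0.   ]
[ 0.389 -0.212  0.6  ] hose [[0.44, 0.07, 0.6], [0.306, 0.018, 0.6], [0.359, -0.038, 0.6]]
(array([ 0.64261419, -0.16432753,  0.12591373]), np.float64(0.0025625778992072767)) (array([ 0.43774801, -0.16857609,  0.13012444]), np.float64(0.0018414072103360823))
```

View pics/crop1.png

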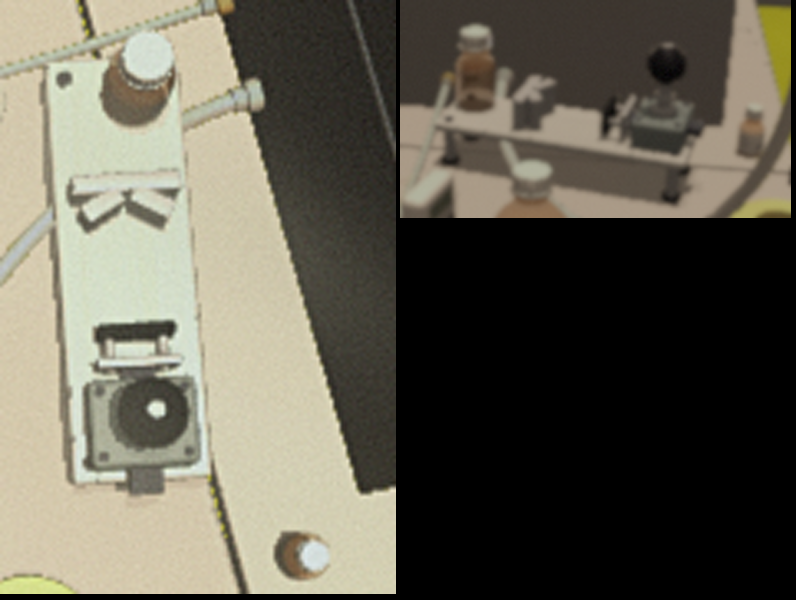

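>>> move_arm:
  moves:
    - [[0, -30, 0], 0, 0]
    - [[0, -35, 0], 0, 0]
    - [[0, -35, 0], 0, 0]
    - [[0, -35, 0], 0, 0]
    - [[0, -35, 0], 0, 0]
    - [[0, -35, 0], 0, 0]
    - [[0, -30, 0], 0, 0]
    - [[0, -8, 0], 0, 0]

```text
time_s: 0.82
tcp_pos: [0.1197, -0.41, 0.2311]
ee_rot: [[0.96, 0.281, -0.001], [0.281, -0.96, 0.003], [-0.0, -0.003, -1.0]]
force: [0.3, 0.1, 0.5]
width: 0.0428
gripper_force: 0.0
```

```bash
python3 - <<'E'
from h import *
it=vision.camera_info('top');is_=vision.camera_info('side')
c=lambda x,y:(320+x/3.3,115+y/3.3)
P=lambda x,y,z:onz(it,*c(x,y),z)
L=P(72,480,.05)-P(50,68,.05);R=P(209,470,.05)-P(183,120,.05)
for v in(L,R):print('clamp x az',np.degrees(np.arctan2(-v[1],-v[0])),np.linalg.norm(v))
print('cornersmid',P(72,480,.05),P(209,470,.05),P(50,65,.05))
print('cap',P(148,57,.135),'ball',P(152,412,.131))
print('V apex',P(124,193,.086),'Vtips',P(82,212,.086),P(172,213,.086),'back',P(68,180,.086),P(181,177,.086),'pad',P(97,330,.082),P(175,324,.082))
print(manip.read_state()['tcp_pos'])
E
```

```text
clamp x az 3.3847079812567276 0.2556009373020471
clamp x az 3.747312124711464 0.21664177056442963
cornersmid [ 0.40208898 -0.1252602   0.05      ] [ 0.40908096 -0.20725057  0.05      ] [ 0.65918941 -0.11015455  0.05      ]
cap [ 0.63843816 -0.16269015  0.135     ] ball [ 0.43512856 -0.16473642  0.131     ]
V apex [ 0.56970901 -0.15319913  0.086     ] Vtips [ 0.55773784 -0.12827847  0.086     ] [ 0.55803862 -0.18171081  0.086     ] back [ 0.57705448 -0.11986787  0.086     ] [ 0.58006817 -0.18720287  0.086     ] pad [ 0.48787089 -0.13764778  0.082     ] [ 0.49213022 -0.18358414  0.082     ]
[ 0.11965914 -0.41002554  0.23114037]
```

>>> move_arm:
  moves:
    - [[30, -1, 0], -4, 0]
    - [[30, -1, 0], -4, 0]
    - [[30, -1, 0], -4, 0]
    - [[30, -1, 0], -4, 0]
    - [[30, -1, 0], -4, 0]
    - [[30, -1, 0], -4, 0]
    - [[30, -1, 0], -4, 0]
    - [[30, -1, 0], -4, 0]
    - [[30, -1, 0], -4, 0]
    - [[30, -1, 0], -4, 0]

```text
time_s: 1.65
tcp_pos: [0.3601, -0.2399, 0.2313]
ee_rot: [[0.552, 0.834, 0.001], [0.834, -0.552, -0.0], [0.0, 0.001, -1.0]]
force: [0.5, 0.3, 0.1]
width: 0.0428
gripper_force: 0.0
```

>>> move_arm:
  moves:
    - [[30, -1, 0], -4, 0]
    - [[30, -1, 0], -4, 0]
    - [[30, -1, 0], -4, 0]
    - [[30, -1, 0], -4, 0]
    - [[0, 0, 0], -3, 0]
    - [[0, 30, 0], 0, -0.5]
    - [[0, 30, 0], 0, -0.5]
    - [[0, 40, 0], 0, -0.5]
    - [[0, 30, 0], 0, -0.5]
    - [[0, 0, 0], 0, -0.5]

```text
time_s: 2.48
tcp_pos: [0.5417, -0.1671, 0.2305]
ee_rot: [[0.254, 0.967, 0.003], [0.967, -0.254, 0.001], [0.001, 0.003, -1.0]]
force: [-0.7, 0.7, -0.3]
width: 0.0639
gripper_force: 0.0
```

```bash
python3 - <<'E'
from h import *
im,i=snap('wrist','w1.png'); s=manip.read_state(); print(s['tcp_pos'],s['ee_rot'],s['width'],s['joints'],s['force'])
E
```

```text
[ 0.53895121 -0.16625284  0.23026665] [[ 2.53595347e-01  9.67310339e-01  3.28547254e-04]
 [ 9.67309590e-01 -2.53595560e-01  1.20382689e-03]
 [ 1.24779232e-03  1.25220109e-05 -9.99999221e-01]] 0.06405449740459937 [ 0.48604602  0.42912857 -0.39504999  1.72848745  0.18744633  1.02122629
 -0.23148434] [-0.51746789 -0.50251919  0.56558067]
```

View pics/w1.png

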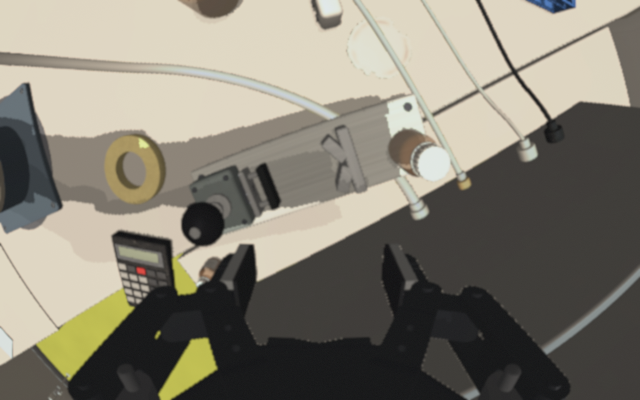

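The wrist view shows the cap at about (431,161), the ball at (203,223), the V jaw at (345,160), the moving jaw's black pad at (267,187).

```bash
cat >> h.py <<'E'
def blob(im,lo,hi,box):
    x0,y0,x1,y1=box; m=cv2.inRange(cv2.cvtColor(im,cv2.COLOR_RGB2HSV)[y0:y1,x0:x1],lo,hi)
    n,l,st,ce=cv2.connectedComponentsWithStats(m); k=1+np.argmax(st[1:,4])
    x,y,w,h,a=st[k]; return (x0+x+(w-1)/2,y0+y+(h-1)/2),(w,h,int(a)),ce[k]+[x0,y0]
E
python3 - <<'E'
from h import *
w=cv2.imread('pics/w1.png')[:,:,::-1];t=cv2.imread('pics/top0.png')[:,:,::-1];sd=cv2.imread('pics/side0.png')[:,:,::-1]
it=vision.camera_info('top');i2=vision.camera_info('side');iw=dict(vision.camera_info('wrist'),wrist=1)
cap=[blob(w,(0,0,185),(179,60,255),(405,135,460,190)),blob(t,(0,0,170),(179,45,255),(352,120,375,145)),blob(sd,(0,0,120),(179,70,255),(265,150,290,170))]
ball=[blob(w,(0,0,0),(179,255,45),(175,195,228,250)),blob(t,(0,0,0),(179,255,60),(350,222,384,256)),blob(sd,(0,0,0),(179,255,60),(350,160,372,182))]
I=[iw,it,i2]
for n,b,z in(('cap',cap,.135),('ball',ball,.131)):
    for q in b:print(q)
    R=[ray(i,*q[2]) for i,q in zip(I,b)]
    print(n,tri(R[0],R[1]),tri(R[0],R[2]),onz(iw,*b[0][2],z))
for n,p,z in(('Vapex',(334,161),.086),('tip1',(341,127),.086),('tip2',(355,191),.086),('pad1',(264,165),.082),('pad2',(276,207),.082),('bottlebase?',(405,140),.05)): print(n,onz(iw,*p,z).round(4))
E
```

```text
((np.float64(432.0), np.float64(162.0)), (np.int32(55), np.int32(55), 1961), array([436.20652728, 163.75114737]))
((np.float64(363.0), np.float64(129.0)), (np.int32(23), np.int32(19), 254), array([364.02755906, 129.12992126]))
((np.float64(277.5), np.float64(160.0)), (np.int32(12), np.int32(9), 66), array([277.81818182, 158.87878788]))
cap (array([ 0.64428555, -0.16181102,  0.12966148]), np.float64(0.003930613384019112)) (array([ 0.64067331, -0.16120461,  0.13246249]), np.float64(0.001186934423321033)) [ 0.64038083 -0.16029482  0.135     ]
((np.float64(203.0), np.float64(223.5)), (np.int32(41), np.int32(42), 1232), array([203.36850649, 222.28084416]))
((np.float64(371.5), np.float64(232.5)), (np.int32(6), np.int32(6), 7), array([371.85714286, 232.42857143]))
((np.float64(360.5), np.float64(170.5)), (np.int32(22), np.int32(22), 317), array([361.17350158, 173.0126183 ]))
ball (array([ 0.44496849, -0.16563223,  0.14481018]), np.float64(0.01685877714724308)) (array([ 0.43519051, -0.16180501,  0.13013848]), np.float64(0.0014124310438514175)) [ 0.43635252 -0.16117661  0.131     ]
Vapex [ 0.5595 -0.1475  0.086 ]
tip1 [ 0.5736 -0.1181  0.086 ]
tip2 [ 0.5721 -0.181   0.086 ]
pad1 [ 0.4937 -0.1346  0.082 ]
pad2 [ 0.4926 -0.1784  0.082 ]
bottlebase? [ 0.639  -0.1507  0.05  ]
```

>>> move_arm:
  moves:
    - [[8, 25, 0], 0, -0.6]
    - [[8, 25, 0], 0, -0.6]
    - [[8, 25, 0], 0, -0.6]
    - [[5, 22, 10], 0, -0.6]
    - [[0, 0, 20], 0, -0.6]
    - [[0, 0, 0], 0, -0.6]
    - [[0, 0, 0], 0, -0.6]

```text
time_s: 3.12
tcp_pos: [0.6362, -0.1623, 0.2003]
ee_rot: [[0.253, 0.967, -0.003], [0.967, -0.253, 0.001], [-0.0, -0.003, -1.0]]
force: [0.1, 0.3, 0.2]
width: 0.0682
gripper_force: 0.0
```

```bash
python3 - <<'E'
from h import *
im,i=snap('wrist','w2.png'); snap('side','s2.png'); s=manip.read_state(); print(s['tcp_pos'],s['ee_rot'].round(3),s['width'],s['force'])
E
```

```text
[ 0.63711155 -0.16267366  0.20230845] [[ 0.254  0.967  0.   ]
 [ 0.967 -0.254 -0.   ]
 [-0.     0.    -1.   ]] 0.0682869321883039 [0.0100013  1.03795907 0.05026701]
```

View pics/w2.png

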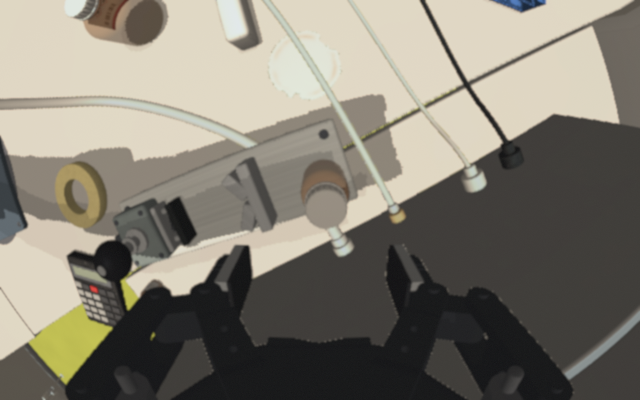

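The cap's top is at about (325,209), midway between the fingers; the ball is at (112,260).

```bash
python3 - <<'E'
from h import *
i=dict(vision.camera_info('wrist'),wrist=1)
w=cv2.imread('pics/w2.png')[:,:,::-1]
hsv=cv2.cvtColor(np.ascontiguousarray(w),cv2.COLOR_RGB2HSV);print(hsv[209,325],hsv[180,325],hsv[209,300],hsv[228,325])
print('cap',onz(i,325,209,.135),onz(i,325,209,.131)); print('ball',onz(i,112,260,.131))
d=ray(i,325,209)
i2=vision.camera_info('side'); print(tri(d,ray(i2,277.8,159)))
# nest from jaws
for n,p in dict(back1=(252,160),back2=(275,222),tip1=(224,187),apex=(243,183),tip2=(255,228),).items(): print(n,onz(i,*p,.086).round(4))
for n,p in dict(c1=(332,121),c2=(356,202),c3=(122,203)).items(): print(n,onz(i,*p,.05).round(4))
E
```

```text
[ 17  35 151] [ 14  86 125] [ 22  29 133] [ 18  35 159]
cap [ 0.6429272  -0.16123495  0.135     ] [ 0.64265284 -0.16262583  0.131     ]
ball [ 0.43823664 -0.16297358  0.131     ]
(array([ 0.64194987, -0.16314132,  0.13093349]), np.float64(0.0016583548589403747))
back1 [ 0.5903 -0.1195  0.086 ]
back2 [ 0.5929 -0.1789  0.086 ]
tip1 [ 0.5579 -0.1356  0.086 ]
apex [ 0.5761 -0.1368  0.086 ]
tip2 [ 0.5731 -0.18    0.086 ]
c1 [ 0.6654 -0.1078  0.05  ]
c2 [ 0.669  -0.1916  0.05  ]
c3 [ 0.4119 -0.1259  0.05  ]
```

>>> move_arm:
  moves:
    - [[1, 5, 20], 0, -0.6]
    - [[0, 0, 25], 0, -0.6]
    - [[0, 0, 25], 0, -0.6]
    - [[0, 0, 20], 0, -0.6]
    - [[0, 0, 0], 0, -0.6]
    - [[0, 0, 0], 0, 1]
    - [[0, 0, 0], 0, 1]
    - [[0, 0, 0], 0, 1]
    - [[0, 0, 0], 0, 1]
    - [[0, 0, 0], 0, 1]
  newtons: 30

```text
time_s: 4.05
tcp_pos: [0.6435, -0.1628, 0.1135]
ee_rot: [[0.254, 0.967, 0.003], [0.967, -0.254, -0.001], [0.0, 0.003, -1.0]]
force: [-1.2, 1.1, 7.9]
width: 0.0291
gripper_force: 28.0
```

>>> move_arm:
  moves:
    - [[0, 0, 0], 0, 1]
    - [[0, 0, 0], 0, 1]
    - [[0, 0, -10], 0, 1]
    - [[0, 0, -20], 0, 1]
    - [[0, 0, -20], 0, 1]
    - [[0, 0, 0], 0, 1]

```text
time_s: 4.55
tcp_pos: [0.6451, -0.163, 0.1667]
ee_rot: [[0.254, 0.967, 0.007], [0.967, -0.254, -0.001], [0.001, 0.007, -1.0]]
force: [1.6, 0.7, 0.4]
width: 0.029
gripper_force: 29.2
```

```bash
python3 - <<'E'
from h import *
im,i=snap('side','s3.png'); snap('wrist','w3.png'); s=manip.read_state(); print(s['tcp_pos'],s['ee_rot'].round(3),s['width'],s['force'])
a=cv2.imread('pics/s3.png')[120:240,220:400];cv2.imwrite('pics/c3.png',np.vstack([cv2.resize(a,(450,300)),cv2.resize(cv2.imread('pics/w3.png')[100:400],(450,211))]))
E
```

```text
[ 0.64344756 -0.16286752  0.16309014] [[ 0.254  0.967  0.003]
 [ 0.967 -0.254 -0.001]
 [ 0.     0.003 -1.   ]] 0.029045014125373598 [ 0.70297726 -0.67107969 -0.86223422]
```

View pics/c3.png

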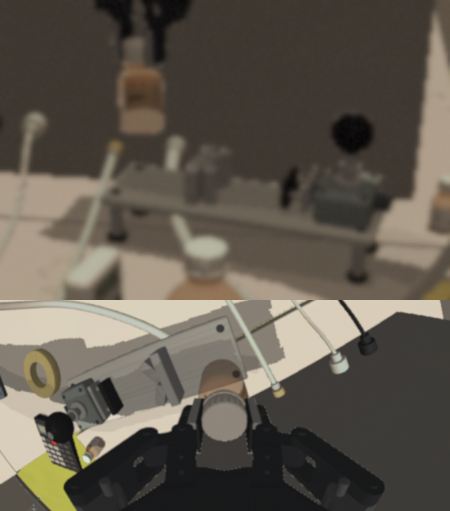

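The bottle hangs upright and centred in the fingers, its underside clear of the jaws; the nest lies free between them.

>>> move_arm:
  moves:
    - [[0, 0, -15], 0, 1]
    - [[-4, -20, 0], 0, 1]
    - [[-5, -25, 0], 0, 1]
    - [[-5, -25, 0], 0, 1]
    - [[-5, -22, 0], 0, 1]
    - [[-2, -10, 0], 0, 1]
    - [[0, 0, 0], 0, 1]
    - [[0, 0, 0], 0, 1]

```text
time_s: 5.32
tcp_pos: [0.5385, -0.1574, 0.1763]
ee_rot: [[0.254, 0.967, -0.0], [0.967, -0.254, -0.0], [-0.0, -0.0, -1.0]]
force: [0.2, -0.3, -0.5]
width: 0.0291
gripper_force: 29.3
```

```bash
python3 - <<'E'
from h import *
im,i=snap('wrist','w4.png'); snap('side','s4.png'); s=manip.read_state(); print(s['tcp_pos'],s['ee_rot'].round(3),s['width'],s['force'])
a=cv2.imread('pics/s4.png')[120:240,220:400];cv2.imwrite('pics/c4.png',np.vstack([cv2.resize(a,(450,300)),cv2.resize(cv2.imread('pics/w4.png')[100:300,160:480],(450,281))]))
i=dict(i,wrist=1)
print(i['pose'].tolist() if hasattr(i['pose'],'tolist') else i['pose'])
E
```

```text
[ 0.53956219 -0.15714721  0.17619174] [[ 0.253  0.967  0.   ]
 [ 0.967 -0.253  0.   ]
 [ 0.     0.    -1.   ]] 0.029053477562536283 [-0.13816757  0.58544335 -0.88814054]
[[0.9669841693362949, -0.24342550200182503, -0.07540319110058484, 0.5586650974755556], [-0.25483641732241574, -0.9235350205194408, -0.2866033256618412, -0.08348653091967634], [0.0001290707843162827, 0.29635635786888626, -0.9550774274850271, 0.3174658887166768], [0.0, 0.0, 0.0, 1.0]]
```

View pics/c4.png

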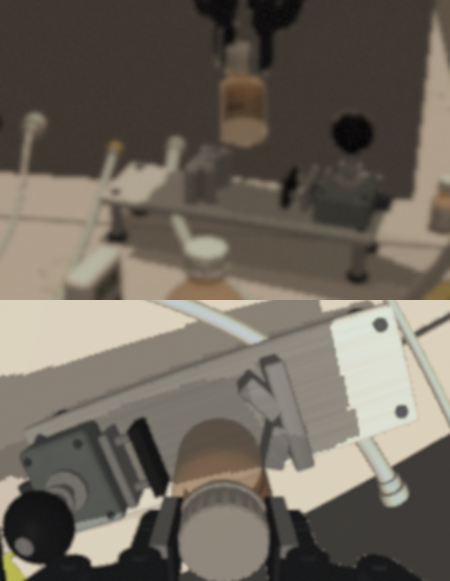

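The bottle hangs over the gap, with the black pad to its left and the V jaw to its right. Checking the gap numerically.

```bash
python3 - <<'E'
from h import *
i=dict(vision.camera_info('wrist'),wrist=1)
c=lambda x,y:(160+x/1.406,100+(y-300)/1.406)
a=np.radians(3.5);X=np.array([np.cos(a),np.sin(a)]);Y=np.array([-X[1],X[0]])
k=np.array([.4365,-.163])
for n,p,z in(('padtop1',(148,418),.082),('padtop2',(168,490),.082),('tip1',(240,380),.086),('tip2',(270,468),.086),('apex',(272,412),.086),('back1',(281,357),.086),('ball',(39,527),.131),('cap',(223,527),.197)):
    d=onz(i,*c(*p),z)[:2]; print(n,d.round(4),'rel knob',((d-k)@X).round(4),((d-k)@Y).round(4))
E
```

```text
padtop1 [ 0.503  -0.1326] rel knob 0.0682 0.0263
padtop2 [ 0.501  -0.1779] rel knob 0.0635 -0.0188
tip1 [ 0.5584 -0.1243] rel knob 0.124 0.0312
tip2 [ 0.5627 -0.1779] rel knob 0.125 -0.0226
apex [ 0.5711 -0.146 ] rel knob 0.1354 0.0087
back1 [ 0.5828 -0.1176] rel knob 0.1488 0.0364
ball [ 0.4398 -0.1626] rel knob 0.0033 0.0002
cap [ 0.5426 -0.1483] rel knob 0.1068 0.0082
```

>>> move_arm:
  moves:
    - [[-2, 0, 15], 0, 1]
    - [[0, 0, 20], 0, 1]
    - [[0, 0, 15], 0, 1]
    - [[0, 0, 6], 0, 1]
    - [[0, 0, 4], 0, 1]
    - [[0, 0, 2], 0, 1]
    - [[0, 0, 0], 0, 1]
    - [[0, 0, 0], 0, 1]

```text
time_s: 6.08
tcp_pos: [0.5388, -0.1591, 0.1149]
ee_rot: [[0.253, 0.967, 0.001], [0.967, -0.253, -0.0], [0.0, 0.001, -1.0]]
force: [0.4, -0.3, -1.2]
width: 0.0291
gripper_force: 29.3
```

>>> move_arm:
  moves:
    - [[0, 0, 1], 0, 1]
    - [[0, 0, 0.5], 0, 1]
    - [[0, 0, 0], 0, 1]
    - [[0, 0, 0], 0, 1]

```text
time_s: 6.42
tcp_pos: [0.5387, -0.1592, 0.1135]
ee_rot: [[0.253, 0.967, 0.001], [0.967, -0.253, -0.0], [-0.0, 0.001, -1.0]]
force: [-1.2, -0.4, 6.2]
width: 0.0294
gripper_force: 29.8
```

>>> move_arm:
  moves:
    - [[0, 0, 0], 0, 0.1]
    - [[0, 0, 0], 0, 0]
    - [[0, 0, 0], 0, -0.2]
    - [[0, 0, 0], 0, -0.4]
    - [[0, 0, -5], 0, -0.4]
    - [[0, 0, -15], 0, -0.4]
    - [[0, 0, -25], 0, -0.4]
    - [[0, 0, -30], 0, -0.4]
    - [[0, 0, -20], 0, -0.4]
    - [[0, 0, 0], 0, -0.4]

```text
time_s: 7.25
tcp_pos: [0.5404, -0.1593, 0.2124]
ee_rot: [[0.253, 0.967, 0.007], [0.967, -0.253, -0.002], [0.0, 0.007, -1.0]]
force: [-0.1, -0.7, -0.0]
width: 0.0597
gripper_force: 0.0
```

>>> move_arm:
  moves:
    - [[0, -20, 0], -4, -0.6]
    - [[0, -25, 0], -6, -0.6]
    - [[0, -25, 0], 0, -0.6]
    - [[0, 0, 0], 0, -0.6]
    - [[0, 0, 0], 0, -0.6]

```text
time_s: 7.67
tcp_pos: [0.4685, -0.1477, 0.208]
ee_rot: [[0.083, 0.997, -0.0], [0.997, -0.083, -0.001], [-0.001, -0.0, -1.0]]
force: [0.2, 0.2, 1.3]
width: 0.0685
gripper_force: 0.0
```

```bash
python3 - <<'E'
from h import *
im,i=snap('wrist','w5.png'); snap('side','s5.png'); s=manip.read_state(); print(s['tcp_pos'],s['ee_rot'].round(3),s['width'],s['force'],s['joints'])
a=cv2.imread('pics/s5.png')[120:240,220:400];cv2.imwrite('pics/c5.png',np.vstack([cv2.resize(a,(360,240)),cv2.resize(cv2.imread('pics/w5.png')[100:320,160:480],(510,350))[:, :360] if 0 else np.pad(cv2.resize(a[:1],(360,1)),((0,0),(0,0),(0,0)))]))
b=cv2.resize(cv2.imread('pics/w5.png')[80:330,100:540],(792,450));a=cv2.resize(a,(225,150));b=np.vstack([np.zeros((150,792,3),np.uint8),b]);b[:150,:225]=a;cv2.imwrite('pics/c5.png',b)
E
```

```text
[ 0.47026254 -0.14757453  0.20799951] [[ 0.082  0.997  0.001]
 [ 0.997 -0.082 -0.   ]
 [-0.     0.001 -1.   ]] 0.06840266780180711 [0.00923559 0.77763543 0.82299828] [ 0.54888553  0.3561133  -0.46044718  1.92929403  0.19915158  0.8993242
 -0.09329056]
```

View pics/c5.png

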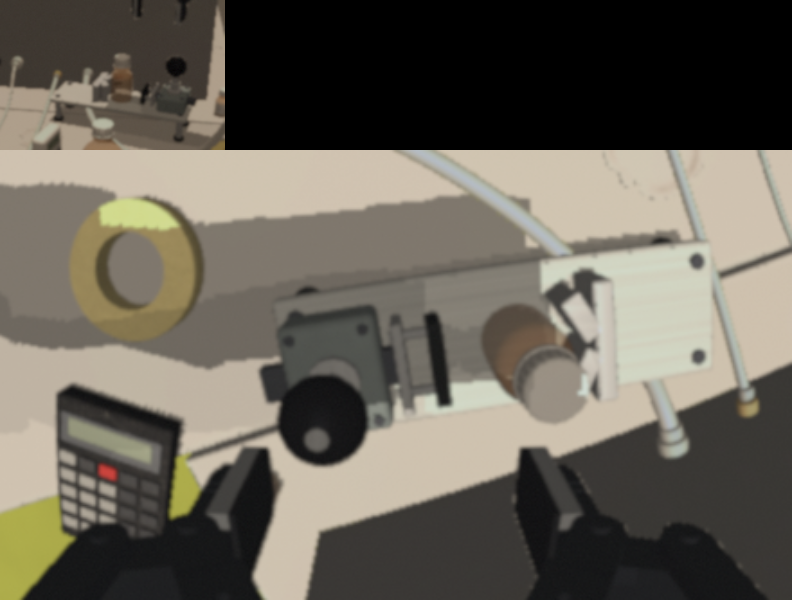

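The bottle stands upright in the gap, clear of both jaws; the ball is at wrist pixel (279,230).

```bash
python3 - <<'E'
from h import *
i=dict(vision.camera_info('wrist'),wrist=1)
w=cv2.imread('pics/w5.png')[:,:,::-1]
print(blob(np.ascontiguousarray(w),(0,0,0),(179,255,50),(250,200,312,258)))
r=ray(i,279.4,231); print(onz(i,279.4,230,.131),tri(r,ray(vision.camera_info('side'),361,172.5)))
s=manip.read_state(); d=np.array([.4365,-.163,.1])-s['tcp_pos']; print(s['ee_rot'].T@(onz(i,279.4,230,.131)-s['tcp_pos']))
E
```

```text
((np.float64(276.5), np.float64(226.5)), (np.int32(54), np.int32(54), 1867), array([277.2212105 , 226.47777183]))
[ 0.4395892  -0.16297843  0.131     ] (array([ 0.437594  , -0.16523836,  0.12955966]), np.float64(0.00347340343149728))
[-0.01787185 -0.02938442  0.07696889]
```

>>> move_arm:
  moves:
    - [[-9, -16, 0], 0, -0.8]
    - [[-9, -15, 0], 0, -0.8]
    - [[0, 0, 0], -7, -0.8]
    - [[0, 0, 0], -7, -0.8]
    - [[0, 0, 0], -7, -0.8]
    - [[0, 0, 0], -7, -0.8]
    - [[0, 0, 20], 0, -0.8]
    - [[0, 0, 20], 0, -0.8]
    - [[0, 0, 20], 0, -0.8]
    - [[0, 0, 0], 0, -0.8]

```text
time_s: 8.6
tcp_pos: [0.4364, -0.1624, 0.1449]
ee_rot: [[-0.396, 0.918, -0.004], [0.918, 0.396, 0.002], [0.004, -0.003, -1.0]]
force: [-0.4, -0.4, -0.0]
width: 0.0768
gripper_force: 0.0
```

```bash
python3 - <<'E'
from h import *
im,i=snap('wrist','w6.png'); s=manip.read_state(); print(s['tcp_pos'],s['ee_rot'].round(3),s['width'],s['force'],s['torque'],s['joints'])
cv2.imwrite('pics/c6.png',im[150:,100:540,::-1])
E
```

```text
[ 0.43693084 -0.16240668  0.14650023] [[-0.396  0.918 -0.003]
 [ 0.918  0.396  0.002]
 [ 0.003 -0.002 -1.   ]] 0.07675206200079468 [0.57193949 0.80425558 0.53084637] [0.00106747 0.02963186 0.01070397] [ 0.64953696  0.41676913 -0.54106106  2.06607092  0.31219242  0.74053503
  0.32004039]
```

View pics/c6.png

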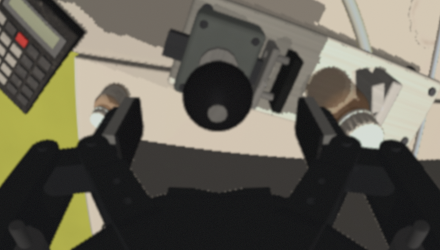

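The ball sits midway between the fingers at wrist pixel (317,246).

```bash
python3 - <<'E'
from h import *
i=dict(vision.camera_info('wrist'),wrist=1);s=manip.read_state()
for z in(.129,.131):
    p=onz(i,317.5,246,z);print(p,s['ee_rot'].T@(p-s['tcp_pos']))
E
```

```text
[ 0.43830777 -0.16459255  0.129     ] [-0.00259965  0.00043108  0.01749251]
[ 0.43792959 -0.1636852   0.131     ] [-0.00161134  0.00043961  0.01549514]
```

>>> move_arm:
  moves:
    - [[0, 0, 20], 0, -0.8]
    - [[0, 0, 19], 0, -0.8]
    - [[0, 0, 0], 0, -0.8]

```text
time_s: 8.9
tcp_pos: [0.4368, -0.1626, 0.1075]
ee_rot: [[-0.396, 0.918, -0.002], [0.918, 0.396, 0.001], [0.002, -0.002, -1.0]]
force: [-0.9, -1.1, -0.3]
width: 0.0772
gripper_force: 0.0
```

Shift x by -1.5 mm and grip.

>>> move_arm:
  moves:
    - [[-1.5, 0.4, 0], 0, -0.8]
    - [[0, 0, 0], 0, 1]
    - [[0, 0, 0], 0, 1]
    - [[0, 0, 0], 0, 1]
    - [[0, 0, 0], 0, 1]
    - [[0, 0, 0], 0, 1]
    - [[0, 0, 0], 0, 1]
  newtons: 60

```text
time_s: 9.48
tcp_pos: [0.4368, -0.165, 0.1098]
ee_rot: [[-0.395, 0.919, -0.001], [0.919, 0.395, -0.002], [-0.001, -0.002, -1.0]]
force: [-7.4, -3.2, 11.2]
width: 0.0376
gripper_force: 58.6
```

```bash
cat > st.py <<'E'
from h import *
s=manip.read_state();e=s['ee_rot'];print('t',round(s['time_s'],2),'yaw',round(np.degrees(np.arctan2(e[1,0],e[0,0])),2),'F',s['force'].round(1),'T',s['torque'].round(3),'w',s['width'].round(4),s['gripper_force'],'p',s['tcp_pos'].round(4),'j7',s['joints'][6].round(2))
E
python3 st.py
```

```text
Traceback (most recent call last):
  File "st.py", line 2, in <module>
    s=manip.read_state();e=s['ee_rot'];print('t',round(s['time_s'],2),'yaw',round(np.degrees(np.arctan2(e[1,0],e[0,0])),2),'F',s['force'].round(1),'T',s['torque'].round(3),'w',s['width'].round(4),s['gripper_force'],'p',s['tcp_pos'].round(4),'j7',s['joints'][6].round(2))
                                                                                                                                                                                ^^^^^^^^^^^^^^^^
AttributeError: 'float' object has no attribute 'round'
```

>>> move_arm:
  moves:
    - [[0, 0, 0], 0, -0.4]
    - [[0, 0, 0], 0, -0.4]
    - [[0, 0, 0], 0, -0.4]
    - [[0, 0, 6], 0, -0.4]
    - [[0, 0, 1], 0, -0.4]
    - [[0, 0, 0], 0, 1]
    - [[0, 0, 0], 0, 1]
    - [[0, 0, 0], 0, 1]
    - [[0, 0, 0], 0, 1]
    - [[0, 0, 0], 0, 1]

```text
time_s: 10.32
tcp_pos: [0.4364, -0.1645, 0.1017]
ee_rot: [[-0.395, 0.919, -0.003], [0.919, 0.395, -0.001], [0.001, -0.003, -1.0]]
force: [-5.9, -0.7, 5.8]
width: 0.0377
gripper_force: 59.2
```

```bash
sed -i "s/s\['width'\].round(4)/round(s['width'],4)/" st.py; python3 st.py
```

```text
t 10.32 yaw 113.28 F [-5.9 -0.7  5.8] T [-3.010e-01  1.137e+00  1.000e-03] w 0.0377 59.24239754676819 p [ 0.4364 -0.1645  0.1017] j7 0.25
```

>>> move_arm:
  moves:
    - [[0, 0, 0], 3, 1]
    - [[0, 0, 0], 4, 1]
    - [[0, 0, 0], 4, 1]
    - [[0, 0, 0], 4, 1]
    - [[0, 0, 0], 4, 1]

```text
time_s: 10.73
tcp_pos: [0.4363, -0.1645, 0.1017]
ee_rot: [[-0.072, 0.997, -0.003], [0.997, 0.072, -0.001], [-0.0, -0.003, -1.0]]
force: [-6.1, -2.1, 5.2]
width: 0.0377
gripper_force: 59.3
```

```bash
python3 st.py
```

```text
t 10.73 yaw 94.12 F [-6.1 -2.1  5.2] T [-0.387  1.084  0.343] w 0.0377 59.284542202949524 p [ 0.4363 -0.1645  0.1017] j7 -0.0
```

>>> move_arm:
  moves:
    - [[0, 0, 0], 4, 1]
    - [[0, 0, 0], 4, 1]
    - [[0, 0, 0], 4, 1]
    - [[0, 0, 0], 4, 1]

```text
time_s: 11.07
tcp_pos: [0.4363, -0.1645, 0.1017]
ee_rot: [[0.206, 0.979, -0.003], [0.979, -0.206, -0.001], [-0.001, -0.003, -1.0]]
force: [-5.9, -2.0, 5.8]
width: 0.038
gripper_force: 59.3
```

```bash
python3 st.py
```

```text
t 11.07 yaw 78.12 F [-5.9 -2.   5.8] T [-0.444  1.153  0.256] w 0.038 59.28251802921295 p [ 0.4363 -0.1645  0.1017] j7 -0.22
```

>>> move_arm:
  moves:
    - [[0, 0, 0], 4, 1]
    - [[0, 0, 0], 4, 1]
    - [[0, 0, 0], 2, 1]

```text
time_s: 11.32
tcp_pos: [0.4362, -0.1645, 0.1017]
ee_rot: [[0.373, 0.928, -0.003], [0.928, -0.373, -0.001], [-0.002, -0.003, -1.0]]
force: [-6.6, -3.2, 6.2]
width: 0.0376
gripper_force: 59.3
```

```bash
python3 st.py
```

```text
t 11.32 yaw 68.09 F [-6.6 -3.2  6.2] T [-0.416  1.207  0.268] w 0.0376 59.3206912279129 p [ 0.4362 -0.1645  0.1017] j7 -0.35
```

>>> move_arm:
  moves:
    - [[0, 0, 0], 3, 1]
    - [[0, 0, 0], 2, 1]

```text
time_s: 11.48
tcp_pos: [0.4362, -0.1645, 0.1017]
ee_rot: [[0.451, 0.892, -0.003], [0.892, -0.451, -0.001], [-0.002, -0.003, -1.0]]
force: [-6.0, -2.0, 6.3]
width: 0.0377
gripper_force: 59.3
```

```bash
python3 st.py
```

```text
t 11.48 yaw 63.16 F [-6.  -2.   6.3] T [-0.413  1.195  0.326] w 0.0377 59.33263421058655 p [ 0.4362 -0.1645  0.1017] j7 -0.41
```

```bash
cat > st2.py <<'E'
from h import *
T=[];U=[]
for k in range(6):
    s=manip.read_state();T.append(s['torque'][2]);U.append(s['tau'][6]); vision.read_camera('side')
e=s['ee_rot'];print('yaw',round(np.degrees(np.arctan2(e[1,0],e[0,0])),2),'F',s['force'].round(1),'T',np.mean(T).round(3),np.std(T).round(3),'tau7',np.mean(U).round(3),np.std(U).round(3),'t',s['time_s'])
E
python3 st2.py
```

```text
yaw 63.26 F [-6.1 -1.7  5.6] T 0.02 0.144 tau7 -0.033 0.21 t 11.7333
```

>>> move_arm:
  moves:
    - [[0, 0, 0], 3, 1]
    - [[0, 0, 0], 2, 1]

```text
time_s: 11.95
tcp_pos: [0.4362, -0.1644, 0.1017]
ee_rot: [[0.527, 0.85, -0.003], [0.85, -0.527, -0.0], [-0.002, -0.002, -1.0]]
force: [-5.8, -2.5, 6.2]
width: 0.0375
gripper_force: 59.4
```

```bash
python3 st.py; python3 st2.py
```

```text
t 11.95 yaw 58.17 F [-5.8 -2.5  6.2] T [-0.362  1.171  0.319] w 0.0375 59.37871992588043 p [ 0.4362 -0.1644  0.1017] j7 -0.48
yaw 58.27 F [-5.9 -1.6  6.2] T -0.006 0.161 tau7 0.003 0.23 t 12.2
```

>>> move_arm:
  moves:
    - [[0, 0, 0], 3, 1]
    - [[0, 0, 0], 2, 1]

```text
time_s: 12.42
tcp_pos: [0.4362, -0.1644, 0.1017]
ee_rot: [[0.599, 0.8, -0.003], [0.8, -0.599, -0.0], [-0.002, -0.002, -1.0]]
force: [-5.6, -2.4, 6.1]
width: 0.0379
gripper_force: 59.4
```

```bash
python3 st.py; python3 st2.py
```

```text
t 12.42 yaw 53.17 F [-5.6 -2.4  6.1] T [-0.448  1.213  0.268] w 0.0379 59.3778258562088 p [ 0.4362 -0.1644  0.1017] j7 -0.55
yaw 53.26 F [-6.5 -1.5  6.1] T -0.012 0.148 tau7 0.003 0.229 t 12.6667
```

```bash
sed -i 's/^e=/print("moving",round(T[0],3),round(U[0],3));T=T[2:];U=U[2:]\ne=/' st2.py
```

>>> move_arm:
  moves:
    - [[0, 0, 0], 2.5, 1]
    - [[0, 0, 0], 2.5, 1]

```text
time_s: 12.88
tcp_pos: [0.4361, -0.1644, 0.1017]
ee_rot: [[0.667, 0.745, -0.003], [0.745, -0.667, -0.0], [-0.002, -0.002, -1.0]]
force: [-7.0, -1.7, 6.6]
width: 0.0373
gripper_force: 59.4
```

```bash
python3 st2.py
```

```text
moving 0.3 0.67
yaw 48.26 F [-6.4 -2.6  6.7] T -0.121 0.033 tau7 -0.088 0.259 t 13.1333
```

>>> move_arm:
  moves:
    - [[0, 0, 0], 2.5, 1]
    - [[0, 0, 0], 2.5, 1]

```text
time_s: 13.35
tcp_pos: [0.4361, -0.1644, 0.1017]
ee_rot: [[0.729, 0.685, -0.003], [0.685, -0.729, -0.0], [-0.002, -0.002, -1.0]]
force: [-6.6, -1.1, 5.9]
width: 0.0378
gripper_force: 59.4
```

```bash
python3 st2.py
```

```text
moving 0.259 0.666
yaw 43.26 F [-5.8 -2.3  6.8] T -0.128 0.026 tau7 -0.088 0.259 t 13.6
```

>>> move_arm:
  moves:
    - [[0, 0, 0], 2.5, 1]
    - [[0, 0, 0], 1.5, 1]

```text
time_s: 13.82
tcp_pos: [0.4361, -0.1644, 0.1017]
ee_rot: [[0.775, 0.632, -0.003], [0.632, -0.775, -0.0], [-0.003, -0.002, -1.0]]
force: [-6.9, -2.1, 5.8]
width: 0.0378
gripper_force: 59.4
```

```bash
python3 st2.py
```

```text
moving 0.261 0.049
yaw 39.27 F [-5.6 -2.3  7.3] T -0.018 0.02 tau7 -0.117 0.167 t 14.0667
```

>>> move_arm:
  moves:
    - [[0, 0, 0], 1.5, 1]
    - [[0, 0, 0], 1.5, 1]

```text
time_s: 14.28
tcp_pos: [0.4361, -0.1644, 0.1017]
ee_rot: [[0.807, 0.591, -0.003], [0.591, -0.807, -0.0], [-0.003, -0.002, -1.0]]
force: [-5.2, -2.8, 6.3]
width: 0.0376
gripper_force: 59.4
```

```bash
python3 st2.py
```

```text
moving 0.314 0.277
yaw 36.27 F [-6.1 -2.2  6.4] T 0.012 0.05 tau7 -0.135 0.152 t 14.5333
```

>>> move_arm:
  moves:
    - [[0, 0, 0], 1.5, 1]
    - [[0, 0, 0], 1.5, 1]

```text
time_s: 14.75
tcp_pos: [0.4361, -0.1643, 0.1017]
ee_rot: [[0.836, 0.548, -0.003], [0.548, -0.836, -0.0], [-0.003, -0.002, -1.0]]
force: [-6.3, -1.7, 6.1]
width: 0.0378
gripper_force: 59.4
```

```bash
python3 st2.py
```

```text
moving 0.274 0.276
yaw 33.27 F [-6.1 -2.4  6.7] T 0.005 0.044 tau7 -0.135 0.152 t 15.0
```

>>> move_arm:
  moves:
    - [[0, 0, 0], 1.5, 1]
    - [[0, 0, 0], 1.5, 1]

```text
time_s: 15.22
tcp_pos: [0.4361, -0.1644, 0.1017]
ee_rot: [[0.864, 0.504, -0.003], [0.504, -0.864, -0.0], [-0.003, -0.002, -1.0]]
force: [-7.1, -2.8, 6.3]
width: 0.0378
gripper_force: 59.4
```

```bash
python3 st2.py
```

```text
moving 0.305 0.276
yaw 30.28 F [-6.6 -1.9  6.7] T 0.031 0.02 tau7 -0.135 0.152 t 15.4667
```

>>> move_arm:
  moves:
    - [[0, 0, 0], 1.5, 1]
    - [[0, 0, 0], 1.5, 1]

```text
time_s: 15.68
tcp_pos: [0.4361, -0.1643, 0.1017]
ee_rot: [[0.889, 0.458, -0.003], [0.458, -0.889, -0.0], [-0.003, -0.001, -1.0]]
force: [-6.7, -2.3, 6.5]
width: 0.0377
gripper_force: 59.4
```

```bash
python3 st2.py
```

```text
moving 0.334 0.261
yaw 27.28 F [-6.5 -1.5  6.6] T 0.027 0.031 tau7 -0.147 0.152 t 15.9333
```

>>> move_arm:
  moves:
    - [[0, 0, 0], 1.5, 1]
    - [[0, 0, 0], 1.5, 1]

```text
time_s: 16.15
tcp_pos: [0.4361, -0.1643, 0.1017]
ee_rot: [[0.912, 0.411, -0.003], [0.411, -0.912, 0.0], [-0.003, -0.001, -1.0]]
force: [-6.6, -1.5, 6.9]
width: 0.038
gripper_force: 59.4
```

```bash
python3 st2.py
```

```text
moving 0.312 0.261
yaw 24.27 F [-7.  -1.6  5.7] T 0.018 0.015 tau7 -0.147 0.151 t 16.4
```

>>> move_arm:
  moves:
    - [[0, 0, 0], 1.5, 1]
    - [[0, 0, 0], 1.5, 1]

```text
time_s: 16.62
tcp_pos: [0.4361, -0.1643, 0.1017]
ee_rot: [[0.932, 0.362, -0.003], [0.362, -0.932, 0.0], [-0.003, -0.001, -1.0]]
force: [-6.8, -2.2, 6.2]
width: 0.0378
gripper_force: 59.4
```

```bash
python3 st2.py
```

```text
moving 0.304 0.26
yaw 21.27 F [-6.  -2.5  7.4] T 0.026 0.021 tau7 -0.147 0.151 t 16.8667
```

>>> move_arm:
  moves:
    - [[0, 0, 0], 1.5, 1]
    - [[0, 0, 0], 1.5, 1]

```text
time_s: 17.08
tcp_pos: [0.4361, -0.1643, 0.1017]
ee_rot: [[0.95, 0.313, -0.003], [0.313, -0.95, 0.0], [-0.003, -0.001, -1.0]]
force: [-6.8, -1.3, 6.7]
width: 0.0379
gripper_force: 59.4
```

```bash
python3 st2.py
```

```text
moving 0.286 0.259
yaw 18.28 F [-6.5 -2.1  5.6] T 0.04 0.017 tau7 -0.147 0.151 t 17.3333
```

>>> move_arm:
  moves:
    - [[0, 0, 0], 1.5, 1]
    - [[0, 0, 0], 1.5, 1]

```text
time_s: 17.55
tcp_pos: [0.4361, -0.1643, 0.1017]
ee_rot: [[0.965, 0.263, -0.003], [0.263, -0.965, 0.0], [-0.003, -0.001, -1.0]]
force: [-6.8, -1.8, 6.9]
width: 0.0379
gripper_force: 59.5
```

```bash
python3 st2.py
```

```text
moving 0.348 0.258
yaw 15.28 F [-5.9 -2.1  6.6] T 0.011 0.028 tau7 -0.146 0.151 t 17.8
```

>>> move_arm:
  moves:
    - [[0, 0, 0], 1.5, 1]
    - [[0, 0, 0], 1.5, 1]

```text
time_s: 18.02
tcp_pos: [0.4361, -0.1643, 0.1017]
ee_rot: [[0.977, 0.212, -0.003], [0.212, -0.977, 0.0], [-0.003, -0.001, -1.0]]
force: [-5.9, -1.3, 5.8]
width: 0.0377
gripper_force: 59.5
```

```bash
python3 st2.py
```

```text
moving 0.343 0.257
yaw 12.28 F [-6.5 -1.8  6.5] T -0.007 0.011 tau7 -0.146 0.151 t 18.2667
```

>>> move_arm:
  moves:
    - [[0, 0, 0], 1.5, 1]
    - [[0, 0, 0], 1.5, 1]

```text
time_s: 18.48
tcp_pos: [0.4361, -0.1643, 0.1017]
ee_rot: [[0.987, 0.161, -0.003], [0.161, -0.987, 0.0], [-0.003, -0.001, -1.0]]
force: [-6.9, -2.7, 6.2]
width: 0.0378
gripper_force: 59.5
```

```bash
python3 st2.py
```

```text
moving 0.33 0.256
yaw 9.28 F [-6. -1.  7.] T 0.001 0.004 tau7 -0.146 0.15 t 18.7333
```

>>> move_arm:
  moves:
    - [[0, 0, 0], 1.5, 1]
    - [[0, 0, 0], 1.5, 1]

```text
time_s: 18.95
tcp_pos: [0.4361, -0.1642, 0.1017]
ee_rot: [[0.994, 0.109, -0.003], [0.109, -0.994, 0.0], [-0.003, -0.001, -1.0]]
force: [-6.9, -1.5, 5.7]
width: 0.0378
gripper_force: 59.5
```

```bash
python3 st2.py
```

```text
moving 0.278 0.255
yaw 6.28 F [-6.3 -2.5  6.3] T 0.017 0.031 tau7 -0.146 0.15 t 19.2
```

```bash
python3 - <<'E'
from h import *
snap('side','s7.png');snap('wrist','w7.png');snap('top','t7.png')
f=lambda n,y0,y1,x0,x1,s:cv2.resize(cv2.imread('pics/'+n)[y0:y1,x0:x1],s,interpolation=cv2.INTER_CUBIC)
a=np.hstack([f('s5.png',150,230,260,390,(400,246)),f('s7.png',150,230,260,390,(400,246))])
b=np.hstack([f('w7.png',60,300,130,500,(500,324)),f('t7.png',110,270,310,450,(284,324)),np.zeros((324,16,3),np.uint8)])
cv2.imwrite('pics/c7.png',np.vstack([a,b]))
E
```

```text
(no output)
```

View pics/c7.png

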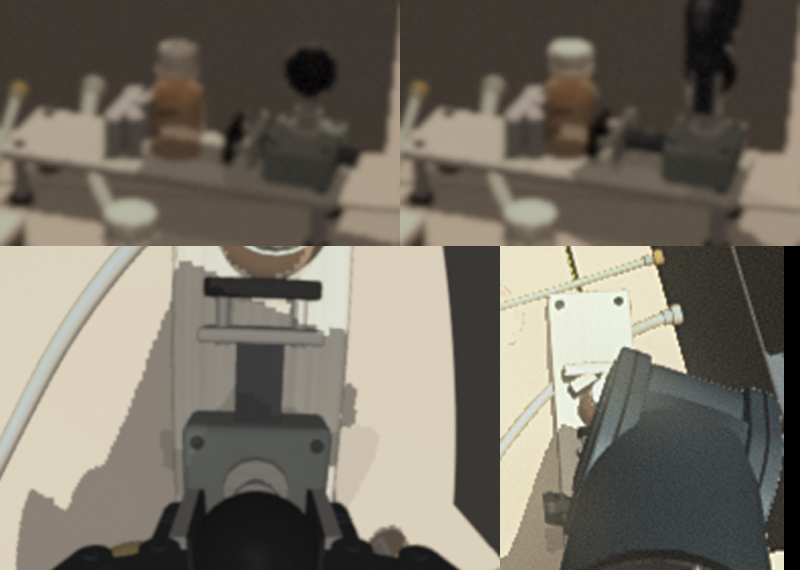

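The jaw has advanced about 25 mm (side crop x 235 to 203), the pad touches the bottle, still upright, and the bottle has slid nearly into the V. Continuing.

>>> move_arm:
  moves:
    - [[0, 0, 0], 1.5, 1]
    - [[0, 0, 0], 1.5, 1]

```text
time_s: 19.57
tcp_pos: [0.4361, -0.1642, 0.1017]
ee_rot: [[0.998, 0.057, -0.003], [0.057, -0.998, 0.0], [-0.003, -0.0, -1.0]]
force: [-5.8, -1.9, 5.5]
width: 0.0379
gripper_force: 59.5
```

```bash
python3 st2.py
```

```text
moving 0.38 0.254
yaw 3.28 F [-6.5 -1.3  6.3] T 0.009 0.015 tau7 -0.146 0.15 t 19.8167
```

>>> move_arm:
  moves:
    - [[0, 0, 0], 1.5, 1]
    - [[0, 0, 0], 1.5, 1]

```text
time_s: 20.03
tcp_pos: [0.4361, -0.1642, 0.1017]
ee_rot: [[1.0, 0.004, -0.003], [0.004, -1.0, 0.0], [-0.003, -0.0, -1.0]]
force: [-6.0, -2.2, 5.4]
width: 0.0375
gripper_force: 59.5
```

```bash
python3 st2.py
```

```text
moving 0.336 0.184
yaw 0.29 F [-6.3 -1.7  6.7] T 0.083 0.016 tau7 -0.213 0.15 t 20.2833
```

>>> move_arm:
  moves:
    - [[0, 0, 0], 1.5, 1]
    - [[0, 0, 0], 1.5, 1]

```text
time_s: 20.5
tcp_pos: [0.4361, -0.1642, 0.1017]
ee_rot: [[0.999, -0.048, -0.003], [-0.048, -0.999, 0.0], [-0.003, -0.0, -1.0]]
force: [-7.2, -1.3, 5.8]
width: 0.0381
gripper_force: 59.5
```

```bash
python3 st2.py
```

```text
moving 0.361 0.144
yaw -2.71 F [-6.6 -1.7  6.5] T 0.128 0.014 tau7 -0.253 0.15 t 20.75
```

>>> move_arm:
  moves:
    - [[0, 0, 0], 1, 1]
    - [[0, 0, 0], 1.5, 1]

```text
time_s: 20.97
tcp_pos: [0.4361, -0.1642, 0.1017]
ee_rot: [[0.996, -0.091, -0.003], [-0.091, -0.996, 0.0], [-0.003, 0.0, -1.0]]
force: [-6.9, -1.5, 6.5]
width: 0.0375
gripper_force: 59.5
```

```bash
python3 st2.py
```

```text
moving 0.474 0.227
yaw -5.2 F [-6.5 -1.5  6.3] T 0.172 0.055 tau7 -0.288 0.142 t 21.2167
```

>>> move_arm:
  moves:
    - [[0, 0, 0], 0, -0.6]
    - [[0, 0, 0], 0, -0.6]
    - [[0, 0, 0], 0, -0.6]
    - [[0, 0, 0], 0, -0.6]
    - [[0, 0, -10], 0, -0.6]
    - [[0, 0, -25], 0, -0.6]
    - [[0, 0, -35], 0, -0.6]
    - [[0, 0, -35], 0, -0.6]
    - [[0, 0, -10], 0, -0.6]
    - [[0, 0, 0], 0, -0.6]

```text
time_s: 22.1
tcp_pos: [0.4398, -0.1644, 0.2197]
ee_rot: [[0.996, -0.09, 0.006], [-0.09, -0.996, -0.001], [0.006, 0.001, -1.0]]
force: [0.2, 0.4, 0.3]
width: 0.0685
gripper_force: 0.0
```

```bash
python3 - <<'E'
from h import *
a=cv2.imread('pics/s7.png');im,_=snap('side','s8.png');s=manip.read_state();print(s['tcp_pos'],s['width'],s['force'],s['time_s'])
# jaw/bottle shift between s7 and s8, by template match
b=cv2.imread('pics/s8.png')
for n,(x0,y0,x1,y1) in dict(bottle=(305,160,332,205),pad=(320,180,345,206)).items():
    r=cv2.matchTemplate(b[y0-10:y1+10,x0-10:x1+10],a[y0:y1,x0:x1],cv2.TM_CCOEFF_NORMED);print(n,cv2.minMaxLoc(r)[1::2])
# bystanders vs start
s0=cv2.imread('pics/side0.png')
for n,(x0,y0,x1,y1) in dict(vial=(388,188,410,215),big=(280,213,322,288),timer=(245,218,272,256)).items():
    r=cv2.matchTemplate(b[y0-10:y1+10,x0-10:x1+10],s0[y0:y1,x0:x1],cv2.TM_CCOEFF_NORMED);print(n,cv2.minMaxLoc(r)[1::2])
E
```

```text
[ 0.43886482 -0.16407921  0.21792729] 0.06799815755498638 [ 0.57174049 -0.97694945 -0.69450557] 22.15
bottle (0.9726699590682983, (9, 10))
pad (0.963659942150116, (9, 10))
vial (0.9996017813682556, (10, 10))
big (0.9885598421096802, (10, 10))
timer (0.9997092485427856, (10, 10))
```

```bash
python3 -c "
from bench import manip
print(manip.close_job())"
```

```text
the job is handed in; nothing more can be done
None
```

The bottle stands upright in the clamp, held at about 10 N by the knob-torque estimate; the knob is released, the bystander bottles and timer are unmoved in the side camera, and the job was handed in at about 22 s (no verdict was shown).

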